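# Put the tea things away

## Robot

A 6-joint arm with a two-finger parallel gripper is mounted at the origin on the work surface. World frame = base frame: x ahead of the robot, y to its left, z up, the work surface at z = 0. Lengths are in mm, angles in rad, forces in N, time in s.
With the tool pointing down it reaches from about 400 to 825 mm from the base axis. Payload 7 kg.
Tool frame: the origin (TCP) lies at the very end of the fingers, on their centre line; the grasp point (between the pads) lies manip.tcp_to_grasp behind it (manip.tcp_to_grasp is the distance from the TCP to the grasp point, in mm); z points along the fingers, y is the line along which they close (so a half turn about z gives the same grasp; the last joint's range is limited). The gripper opens to 88 mm and grips with 3 to 60 N. Pads are 19 mm wide; open, the fingers measure 130 mm over their backs; the gripper's body (78 mm by 193 mm) begins 47 mm behind the grasp point.
Start: joints at [-0.886, 0.359, 0.012, 0, -1.224, -0.288], TCP at [260.839, -622.542, 226.561] pointing down, gripper open.
Joint ranges: [-3.07, 3.07], [-1.43, 2.12], [-1.02, 1.25], [-3.03, 1.67], [-3.05, -0], [-3.03, 3.03]. Speed limits (rad/s): [2.39, 2.39, 3.01, 3.14, 3.14, 3.14].

## Interface

Orientations are given as a unit quaternion [w, x, y, z].
In Python, from bench import manip, vision, finder gives the robot as it stands.
- The arm moves only by the tool play_rows, never from a script. Its argument "targets" is a list of rows, each an object with "travel": the shift along the tool's x, y, z in m, a list of three; "rotation": the turn, a rotation vector about the tool's x, y, z in degrees, a list of three; "grip": the opening, from -1 (shut) to 1 (fully open). A call has 1 to 8 rows; each row is the pose to reach, as a shift and turn from the pose commanded when the call began, along the tool's axes at that moment; what a row does not reach only later rows make up. A row lasts 1/10 s, in which the tool goes at most 50 mm and 8.59 degrees, less where a joint would pass 70% of its speed; a pose out of reach is approached as far as the arm can. A call with a gripper value outside its range is refused whole. The fingers move at their own pace and stop on an object; the grip force is fixed at half the most. Time passes only in rows, so rows that repeat a pose let the fingers close. It gives the time, the measured TCP pose, the force, the opening and the grip force at its end, in the units of the state.
- manip.observe(): the state, without advancing time (a new reading comes with each control period).
- vision.get_image(name): name is "side" or "top"; returns (picture, depth): 400x640x3 uint8, blue, green, red; 400x640 float32, mm along the optical axis (not along the pixel's ray), 0 where there is no reading.
- vision.get_calibration(name): a dict with "fx", "fy", "cx", "cy" (pixels), "R" (3x3) and "t" (3): a world point X has camera coordinates R X + t. Camera axes: x right, y down, z forward; pixel columns grow to the right and rows downward; lengths in mm; the calibration is good to about 2 mm. A picture is of the moment at which its call begins. get_calibration takes no time and is no camera call.
- manip.finish_job(): hands the job in; it is judged then, once.
Trained networks look in the newest picture that a camera, given by its name, has taken for a name from the list of things; names that differ only in an ending like _2 or _b are one class to them, and where a whole thing is asked for, a point or a joint stands for the part that bears it (a point fixed in the world has none). Each returns a list of dicts, best first, with "score" (0 to 1); they miss things now and then, are a little off and sometimes report something else, mostly with a low value. They report only what shows in the picture. A call takes as long as a camera call. They do not tell look-alikes from the thing itself.
- finder.cut_out(target, camera): "mask" (400x640 bool, what is visible of it) and "xy" ([column, row] in pixels, amid what is visible of it).
The state is a dict: "t": time; "joint_positions": joint angles; "dq": joint speeds; "effort": joint torques, N m; "tool_pos": TCP position; "tcp_rot": TCP orientation; "wrist_force": force on the tool from outside, world axes, zero at the start; "torque": the same for the moment, N m; "finger_gap": finger opening in mm; "grasp_force": force on a finger pad.
Only numpy, scipy, OpenCV 4.12 (cv2) and the standard library are available. Lean on these libraries where they do the work, as an engineer would, in place of code of your own. Each camera call takes 0.05 s, during which the arm holds its last target. There are 200 camera calls.

## Task

Tidy away the tea things left on the worktop: stand the loose blue cup on the yellow tray beside the cup that is already there, the loose honey jar in the steel caddy beside the other jar, and both tea tins side by side in the wooden tea chest, everything upright on its base; then put the lid on the chest so that it sits closed and flat all round. Set the cup and the jar down gently, and do not shove or knock over the cup and the jar that are already in their places.

Things in the scene. Friction and masses are not known exactly. Their poses are not given: they have to be found in the camera images.
- cup: Handleless dark-blue ceramic tea cup, open at the top, standing upright: outside diameter 50 mm at the foot, 64 mm at mid-height, 66 mm at the rim, 58 mm high, wall 4 mm, about 0.16 kg. Origin: centre of its underside, z up. This is the loose one, on the worktop near the robot.
- jar: Closed honey jar of amber glass with a blank pale label and a round steel cap, standing upright: diameter 58 mm up to 52 mm height, cap diameter 52 mm, 76 mm high over the cap, about 0.24 kg. Origin: centre of its underside, z up. This is the loose one, on the worktop near the robot.
- tin_a: Low round plain-metal tea tin with a slip-on metal top, standing upright: diameter 58 mm (59 over the top's edge), 52 mm high, about 0.09 kg; the two tins are alike. Origin: centre of its underside, z up. On the worktop near the robot.
- tin_b: Low round plain-metal tea tin with a slip-on metal top, standing upright: diameter 58 mm (59 over the top's edge), 52 mm high, about 0.09 kg; the two tins are alike. Origin: centre of its underside, z up. On the worktop near the robot.
- tea_lid: Loose wooden lid of the chest, lying right side up. Plate 194 (x) by 148 (y) by 9 mm; under it an inset panel 154 by 108, 8 deep, that drops into the chest's mouth with 8 mm play all round. On top, mid-plate, a bar handle along x: 70 long, 16 wide, top 43 mm above the origin (plate top 17). Origin: centre of the panel's underside, z up; 64 mm above the chest's origin when closed. 0.25 kg.
- tea_box: Open, empty wooden tea chest, fixed. Outside 182 mm (its x) by 136 (its y), 72 high; walls and floor 6 mm: inside 170 by 124, 66 deep. Two tins stand in it side by side along x; one on the other they would stick out above the rim. Origin: centre of its underside, z up.
- cup_tray: Low yellow wooden serving tray, fixed to the worktop, for the cups; one blue cup stands on its -x half, the +x half is free. Outside 190 mm (its x) by 136 mm (its y), rim 24 mm high; rim and floor 6 mm thick, inside 178 by 124 mm. Origin: centre of its underside, z up.
- jar_caddy: Low steel caddy with a wire gallery, fixed to the worktop, for the jars; one honey jar stands on its +x half, the -x half is free. Outside 190 mm (its x) by 136 mm (its y), top wire 33 mm high; floor 6 mm thick, inside 178 by 124 mm. Origin: centre of its underside, z up.
- cup_old: Handleless dark-blue ceramic tea cup, open at the top, standing upright: outside diameter 50 mm at the foot, 64 mm at mid-height, 66 mm at the rim, 58 mm high, wall 4 mm, about 0.16 kg. Origin: centre of its underside, z up. This one already stands on the cup tray, about 44 mm to -x of the tray's middle, and stays there.
- jar_old: Closed honey jar of amber glass with a blank pale label and a round steel cap, standing upright: diameter 58 mm up to 52 mm height, cap diameter 52 mm, 76 mm high over the cap, about 0.24 kg. Origin: centre of its underside, z up. This one already stands in the jar caddy, about 44 mm to +x of the caddy's middle, and stays there.
Not all that is in view belongs to the job. What is shaped like the tea_lid but pink is not meant.

How it is judged:
By the outcome, as a careful person would: the job done as asked, in the order asked, and still so for the second after the job is handed in, with the robot touching nothing.
It also fails if it takes over 144 s, if anything falls off the work surface, if the arm or the gripper's body presses on something with over 40 N, if the wrist force passes 120 N, or if a joint passes its speed limit or range.

## Working session

There is one attempt and no reset: what is moved stays moved. The work goes in short steps, Python scripts to look and compute and a tool call to move; the robot and the scene stay as the last step left them, time stands still between calls to the robot, and variables do not carry over. Pictures are saved under pics/ and viewed, at most 14 in all, crops included, and the job is handed in when it is done.

Besides the shell and the picture viewer there is one more tool, called after "Call:" as a command line: name --argument value ..., lists and objects as JSON in quotes. play_rows: Moves the arm, as the interface text tells. Its arguments: {"type":"object","properties":{"targets":{"type":"array","items":{"type":"object","properties":{"travel":{"type":"array","items":{"type":"number"}},"rotation":{"type":"array","items":{"type":"number"}},"grip":{"type":"number"}}}}},"required":["targets"]}

```bash
ls; mkdir -p pics; python3 - <<'E'
from bench import manip, vision, finder
import cv2,numpy as np
print(manip.observe(), manip.tcp_to_grasp)
for n in("top","side"):
    p,d=vision.get_image(n); cv2.imwrite(f"pics/{n}0.png",p); c=vision.get_calibration(n); print(n,c)
E
```

```text
pics
{'t': 0.0, 'joint_positions': array([-8.85881445e-01,  3.59368557e-01,  1.10554482e-02, -3.73715162e-04,
       -1.22409013e+00, -2.88087788e-01]), 'dq': array([-7.21313272e-05,  1.47452797e-03, -1.28268815e-03, -2.22690575e-03,
        2.81467406e-03,  1.67542330e-03]), 'effort': array([-8.38932792e-04, -5.82712269e+01,  2.93046820e+01,  6.99698254e+00,
        6.74390380e-03, -1.74622232e-04]), 'tool_pos': array([ 260.66691166, -622.1026862 ,  225.62880644]), 'tcp_rot': array([-2.20342026e-04, -1.97051798e-01,  9.80392734e-01,  7.92376494e-04]), 'wrist_force': array([ 0.30943374, -0.62731555, -0.35159317]), 'torque': array([-0.01104586, -0.01391617, -0.0263546 ]), 'grasp_force': 0.0, 'finger_gap': 87.7004687927002} 18.8
top {'fx': 400.16392028426696, 'fy': 400.16392028426696, 'cx': 318.37184315262374, 'cy': 201.40968549919418, 'R': array([[-0.0219526 , -0.99967456, -0.01299422],
       [-0.99194578,  0.02340097, -0.12448275],
       [ 0.12474632,  0.01015684, -0.99213668]]), 't': array([-120.97155048,  499.38868924, 1315.06741835])}
side {'fx': 455.9790412692624, 'fy': 455.9790412692624, 'cx': 324.10478096929495, 'cy': 187.1165118094637, 'R': array([[-0.67333861, -0.73911717, -0.01791458],
       [-0.53411859,  0.50305254, -0.67945233],
       [ 0.51120686, -0.44793298, -0.73350092]]), 't': array([ 230.40899882,  349.17840232, 1301.9374752 ])}
```

View pics/top0.png

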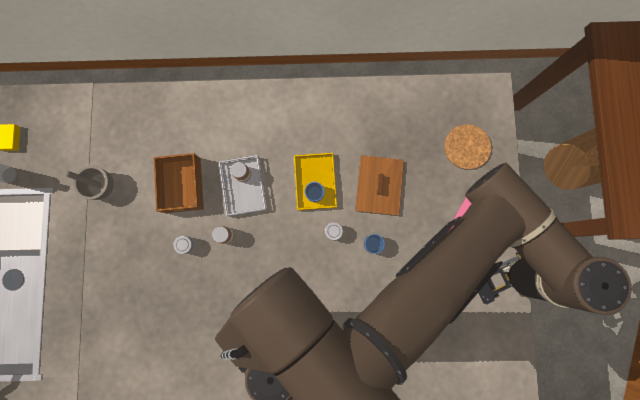

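View pics/side0.png

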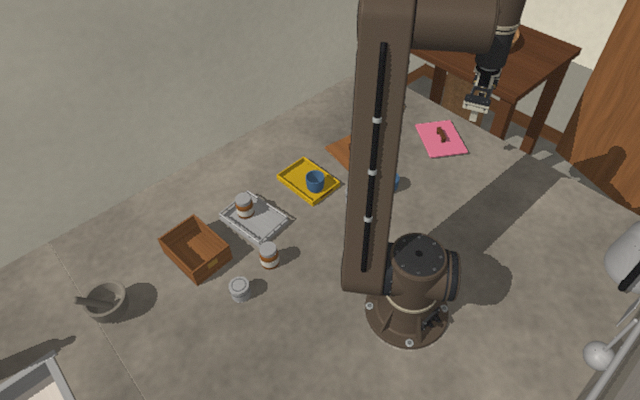

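```bash
cat > h.py <<'E'
from bench import manip, vision, finder
import cv2,numpy as np
from scipy.spatial.transform import Rotation as Ro
def cloud(cam):
    p,d=vision.get_image(cam); c=vision.get_calibration(cam)
    v,u=np.mgrid[:400,:640]
    P=np.stack([(u-c['cx'])/c['fx']*d,(v-c['cy'])/c['fy']*d,d],-1)
    W=(P-c['t'])@c['R']; W[d==0]=np.nan
    return p,W
E
python3 - <<'E'
from h import *
for cam in("top","side"):
    p,W=cloud(cam)
    for n in "cup jar tin_a tea_lid tea_box cup_tray jar_caddy".split():
        for r in finder.cut_out(n,cam):
            m=r['mask']; w=W[m]; w=w[~np.isnan(w[:,0])]
            if len(w)<5: continue
            zt=np.percentile(w[:,2],95); top=w[w[:,2]>zt-6]
            rc=cv2.minAreaRect(top[:,:2].astype(np.float32))
            print(cam,n,round(r['score'],2),np.round(r['xy']),m.sum(),"zt",round(zt),"med",np.round(np.median(w,0)),"rect",np.round(rc[0]),np.round(rc[1]),round(rc[2],1))
E
```

```text
top cup 0.72 [373. 243.] 342 zt 60 med [ 353. -317.    9.] rect [ 351. -312.] [63. 61.] 88.8
top jar 0.67 [220. 233.] 320 zt 79 med [390. 178.  74.] rect [391. 187.] [49. 46.] 0.5
top tin_a 0.8 [332. 233.] 252 zt 56 med [ 396. -179.   52.] rect [ 396. -180.] [56. 56.] 23.9
top tin_a 0.57 [186. 245.] 291 zt 56 med [360. 310.  51.] rect [359. 316.] [57. 49.] 88.5
top tea_lid 0.96 [381. 186.] 2437 zt 23 med [ 548. -340.   17.] rect [ 550. -341.] [147. 193.] 82.6
top tea_lid 0.54 [464. 206.] 86 zt 21 med [ 467. -622.   16.] rect [ 465. -621.] [19. 58.] 55.3
top tea_box 0.62 [180. 184.] 2664 zt 73 med [573. 349.  10.] rect [569. 338.] [183. 138.] 4.6
top cup_tray 0.73 [312. 181.] 1945 zt 26 med [ 582. -123.    7.] rect [ 569. -122.] [190. 136.] 2.5
top cup_tray 0.22 [242. 189.] 1949 zt 34 med [546. 127.   7.] rect [560. 126.] [190. 136.] 8.2
top jar_caddy 0.75 [242. 189.] 2029 zt 34 med [548. 127.   7.] rect [559. 126.] [190. 136.] 8.3
top jar_caddy 0.67 [373. 243.] 349 zt 59 med [ 351. -314.    9.] rect [ 351. -312.] [63. 61.] 88.8
side cup 0.46 [397. 180.] 34 zt 62 med [ 320. -329.   51
[... 194 characters left out ...]
. 314.] [56. 58.] 76.5
side tin_a 0.6 [197. 250.] 3071 zt 72 med [576. 334.  20.] rect [565. 335.] [187. 137.] 4.5
side tea_lid 0.87 [441. 138.] 1265 zt 37 med [ 373. -641.   18.] rect [ 378. -647.] [19. 76.] 59.1
side tea_lid 0.83 [343. 152.] 516 zt 25 med [ 598. -308.   17.] rect [ 429. -140.] [ 88. 639.] 45.3
side tea_box 0.63 [195. 252.] 3001 zt 72 med [578. 334.  21.] rect [566. 335.] [188. 137.] 4.5
side cup_tray 0.79 [305. 181.] 1293 zt 25 med [ 578. -110.    8.] rect [ 563. -124.] [194. 139.] 2.7
side cup_tray 0.53 [240. 289.] 409 zt 56 med [346. 319.  50.] rect [356. 316.] [51. 54.] 61.1
side jar_caddy 0.87 [257. 218.] 1905 zt 34 med [542. 129.   8.] rect [531. 124.] [235. 156.] 3.5
```

Both views agree with the given sizes (top view, pixels):
- **Loose things:** cup (373,243), tins (332,233) and (183,245), jar (221,234).
- **Lids:** the brown lid is at (381,186). The pink lookalike is partly hidden near (464,206).
- **Containers:** chest (178,184), caddy (242,186), tray (316,181). All have x pointing away from the robot.

I'll go above the cup first and square the tool with the world axes.

Call:
play_rows --targets '[{"travel":[-0.2025,0.251,0.0765],"rotation":[0,0,22.73]},{"travel":[-0.2025,0.251,0.0765],"rotation":[0,0,22.73]},{"travel":[-0.2025,0.251,0.0765],"rotation":[0,0,22.73]},{"travel":[-0.2025,0.251,0.0765],"rotation":[0,0,22.73]},{"travel":[-0.2025,0.251,0.0765],"rotation":[0,0,22.73]},{"travel":[-0.2025,0.251,0.0765],"rotation":[0,0,22.73]},{"travel":[-0.2025,0.251,0.0765],"rotation":[0,0,22.73]},{"travel":[-0.2025,0.251,0.0765],"rotation":[0,0,22.73],"grip":1}]'

```text
invalid input
```

Every row needs a grip value.

Call:
play_rows --targets '[{"travel":[-0.2025,0.251,0.0765],"rotation":[0,0,22.73],"grip":1},{"travel":[-0.2025,0.251,0.0765],"rotation":[0,0,22.73],"grip":1},{"travel":[-0.2025,0.251,0.0765],"rotation":[0,0,22.73],"grip":1},{"travel":[-0.2025,0.251,0.0765],"rotation":[0,0,22.73],"grip":1},{"travel":[-0.2025,0.251,0.0765],"rotation":[0,0,22.73],"grip":1},{"travel":[-0.2025,0.251,0.0765],"rotation":[0,0,22.73],"grip":1},{"travel":[-0.2025,0.251,0.0765],"rotation":[0,0,22.73],"grip":1},{"travel":[-0.2025,0.251,0.0765],"rotation":[0,0,22.73],"grip":1}]'

```text
t: 1.7
tool_pos: [350.8, -309.8, 149.7]
tcp_rot: [-0.0, -0.002, 1.0, 0.0]
wrist_force: [0.5, -0.6, -0.2]
finger_gap: 87.9
grasp_force: 0.0
```

```bash
python3 - <<'E'
from h import *
s=manip.observe();print(s['t'],s['tool_pos'],s['tcp_rot'],s['joint_positions'])
p,d=vision.get_image("side");cv2.imwrite("pics/s1.png",p)
p,W=cloud("side")
for n in "cup","tin_a","tea_lid":
  for r in finder.cut_out(n,"side"):
    w=W[r['mask']]; w=w[~np.isnan(w[:,0])]
    zt=np.percentile(w[:,2],95); top=w[w[:,2]>zt-6]
    rc=cv2.minAreaRect(top[:,:2].astype(np.float32))
    print(n,round(r['score'],2),np.round(r['xy']),len(w),round(zt),np.round(rc[0]),np.round(rc[1]),round(rc[2],1))
E
```

```text
1.7 [ 350.78957334 -309.81917701  149.66517433] [-8.45784941e-05 -1.76515941e-03  9.99998377e-01  3.50735907e-04] [-3.01757446e-01  8.43640803e-02 -5.38468649e-01 -7.61711139e-04
 -9.48334818e-01 -1.26506434e+00]
tin_a 0.76 [237. 289.] 424 56 [356. 316.] [51. 57.] 34.0
tea_lid 0.66 [442. 141.] 1320 38 [ 339. -540.] [ 50. 293.] 21.4
tea_lid 0.45 [331. 152.] 95 21 [ 616. -298.] [41. 68.] 80.2
```

View pics/s1.png

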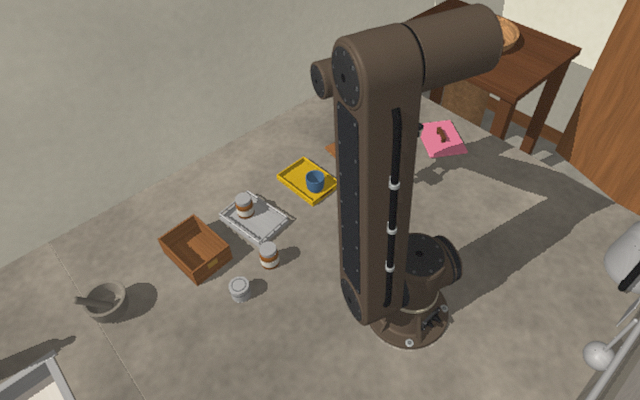

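The arm blocks the side view, and the top view already placed the cup. I'll descend with the fingers open along y.

Call:
play_rows --targets '[{"travel":[0,0,0],"rotation":[0,0,0],"grip":1},{"travel":[0,0,0.04],"rotation":[0,0,0],"grip":1},{"travel":[0,0,0.07],"rotation":[0,0,0],"grip":1},{"travel":[0,0,0.09],"rotation":[0,0,0],"grip":1},{"travel":[0,0,0.108],"rotation":[0,0,0],"grip":1},{"travel":[0,0,0.12],"rotation":[0,0,0],"grip":1},{"travel":[0,0,0.126],"rotation":[0,0,0],"grip":1},{"travel":[0,0,0.126],"rotation":[0,0,0],"grip":1}]'

```text
t: 2.75
tool_pos: [349.9, -313.1, 23.4]
tcp_rot: [-0.001, 0.0, 1.0, 0.0]
wrist_force: [0.4, 0.8, -0.0]
finger_gap: 87.4
grasp_force: 0.0
```

Call:
play_rows --targets '[{"travel":[0,0,0],"rotation":[0,0,0],"grip":0.6},{"travel":[0,0,0],"rotation":[0,0,0],"grip":0.5},{"travel":[0,0,0],"rotation":[0,0,0],"grip":0.4},{"travel":[0,0,0],"rotation":[0,0,0],"grip":0.3},{"travel":[0,0,0],"rotation":[0,0,0],"grip":0.2},{"travel":[0,0,0],"rotation":[0,0,0],"grip":0},{"travel":[0,0,0],"rotation":[0,0,0],"grip":0},{"travel":[0,0,0],"rotation":[0,0,0],"grip":0}]'

```text
t: 3.55
tool_pos: [351.0, -312.9, 24.6]
tcp_rot: [0.0, -0.0, 1.0, -0.0]
wrist_force: [-0.9, 1.8, 6.8]
finger_gap: 66.0
grasp_force: 30.0
```

Call:
play_rows --targets '[{"travel":[0,0,-0.02],"rotation":[0,0,0],"grip":0},{"travel":[0,0,-0.06],"rotation":[0,0,0],"grip":0},{"travel":[-0.02,0.015,-0.1],"rotation":[0,0,0],"grip":0},{"travel":[-0.05,0.037,-0.12],"rotation":[0,0,0],"grip":0},{"travel":[-0.08,0.059,-0.12],"rotation":[0,0,0],"grip":0},{"travel":[-0.11,0.081,-0.12],"rotation":[0,0,0],"grip":0},{"travel":[-0.14,0.103,-0.12],"rotation":[0,0,0],"grip":0},{"travel":[-0.17,0.125,-0.12],"rotation":[0,0,0],"grip":0}]'

```text
t: 4.35
tool_pos: [521.3, -186.5, 143.9]
tcp_rot: [-0.0, -0.0, 1.0, 0.0]
wrist_force: [0.7, 0.0, -2.0]
finger_gap: 65.7
grasp_force: 30.0
```

Call:
play_rows --targets '[{"travel":[-0.03,0.022,0],"rotation":[0,0,0],"grip":0},{"travel":[-0.06,0.044,0],"rotation":[0,0,0],"grip":0},{"travel":[-0.08,0.06,0],"rotation":[0,0,0],"grip":0},{"travel":[-0.09,0.067,0],"rotation":[0,0,0],"grip":0},{"travel":[-0.09,0.067,0],"rotation":[0,0,0],"grip":0},{"travel":[-0.09,0.067,0],"rotation":[0,0,0],"grip":0},{"travel":[-0.09,0.067,0],"rotation":[0,0,0],"grip":0},{"travel":[-0.09,0.067,0],"rotation":[0,0,0],"grip":0}]'

```text
t: 5.15
tool_pos: [609.9, -121.4, 144.3]
tcp_rot: [0.0, 0.0, 1.0, 0.0]
wrist_force: [-0.1, 0.2, -2.1]
finger_gap: 65.4
grasp_force: 30.0
```

```bash
python3 - <<'E'
from h import *
for cam in("side","top"):
    p,W=cloud(cam)
    cv2.imwrite(f"pics/{cam}2.png",p)
    for n in "cup","cup_tray":
      for r in finder.cut_out(n,cam):
        w=W[r['mask']]; w=w[~np.isnan(w[:,0])]
        zt=np.percentile(w[:,2],95); top=w[w[:,2]>zt-6]
        rc=cv2.minAreaRect(top[:,:2].astype(np.float32))
        print(cam,n,round(r['score'],2),np.round(r['xy']),len(w),"z",np.round(np.percentile(w[:,2],[3,95])),np.round(rc[0]),np.round(rc[1]),round(rc[2],1))
E
```

```text
side cup 0.57 [294. 153.] 46 z [130. 176.] [593. -94.] [12.  3.] 21.6
side cup_tray 0.67 [271. 259.] 476 z [ 4. 79.] [387. 184.] [48. 50.] 53.8
side cup_tray 0.59 [297. 180.] 799 z [ 0. 26.] [403.  22.] [ 99. 626.] 62.2
top cup_tray 0.69 [315. 182.] 1277 z [ 1. 25.] [ 543. -123.] [140. 135.] 1.7
top cup_tray 0.44 [178. 245.] 57 z [49. 58.] [365. 333.] [16. 40.] 80.4
```

View pics/side2.png

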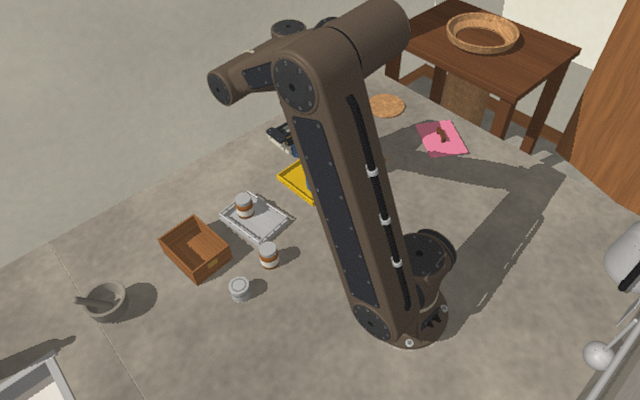

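The cup is held: the weight reads about 2 N and nothing has slipped. Now I'll lower it gently onto the free half of the tray.

Call:
play_rows --targets '[{"travel":[0,0,0.03],"rotation":[0,0,0],"grip":0},{"travel":[0,0,0.06],"rotation":[0,0,0],"grip":0},{"travel":[0,0,0.08],"rotation":[0,0,0],"grip":0},{"travel":[0,0,0.095],"rotation":[0,0,0],"grip":0},{"travel":[0,0,0.103],"rotation":[0,0,0],"grip":0},{"travel":[0,0,0.107],"rotation":[0,0,0],"grip":0},{"travel":[0,0,0.109],"rotation":[0,0,0],"grip":0},{"travel":[0,0,0.11],"rotation":[0,0,0],"grip":0}]'

```text
t: 6.25
tool_pos: [611.1, -120.7, 34.6]
tcp_rot: [0.001, -0.0, 1.0, 0.0]
wrist_force: [0.2, -0.1, -2.4]
finger_gap: 65.6
grasp_force: 30.0
```

Call:
play_rows --targets '[{"travel":[0,0,0.0005],"rotation":[0,0,0],"grip":0},{"travel":[0,0,0.001],"rotation":[0,0,0],"grip":0},{"travel":[0,0,0.0015],"rotation":[0,0,0],"grip":0},{"travel":[0,0,0.002],"rotation":[0,0,0],"grip":0},{"travel":[0,0,0.0025],"rotation":[0,0,0],"grip":0},{"travel":[0,0,0.003],"rotation":[0,0,0],"grip":0},{"travel":[0,0,0.003],"rotation":[0,0,0],"grip":0},{"travel":[0,0,0.003],"rotation":[0,0,0],"grip":0}]'

```text
t: 7.05
tool_pos: [610.6, -120.8, 31.0]
tcp_rot: [-0.0, -0.0, 1.0, -0.0]
wrist_force: [0.1, -0.7, -1.1]
finger_gap: 65.6
grasp_force: 30.0
```

Call:
play_rows --targets '[{"travel":[0,0,0.0005],"rotation":[0,0,0],"grip":0},{"travel":[0,0,0.001],"rotation":[0,0,0],"grip":0},{"travel":[0,0,0.001],"rotation":[0,0,0],"grip":0},{"travel":[0,0,0.001],"rotation":[0,0,0],"grip":0.52},{"travel":[0,0,0.001],"rotation":[0,0,0],"grip":0.56},{"travel":[0,0,0.001],"rotation":[0,0,0],"grip":0.62},{"travel":[0,0,0.001],"rotation":[0,0,0],"grip":0.7},{"travel":[0,0,0.001],"rotation":[0,0,0],"grip":0.75}]'

```text
t: 7.85
tool_pos: [610.6, -120.8, 29.9]
tcp_rot: [-0.0, -0.0, 1.0, -0.0]
wrist_force: [-0.5, -0.0, 0.8]
finger_gap: 75.9
grasp_force: 0.0
```

Call:
play_rows --targets '[{"travel":[0,0,0],"rotation":[0,0,0],"grip":0.78},{"travel":[0,0,-0.005],"rotation":[0,0,0],"grip":0.78},{"travel":[0,0,-0.02],"rotation":[0,0,0],"grip":0.78},{"travel":[0,0,-0.05],"rotation":[0,0,0],"grip":0.8},{"travel":[0,0,-0.09],"rotation":[0,0,0],"grip":0.8},{"travel":[0.0,0,-0.12],"rotation":[0,0,0],"grip":1},{"travel":[0.025,0.035,-0.12],"rotation":[0,0,0],"grip":1},{"travel":[0.05,0.07,-0.12],"rotation":[0,0,0],"grip":1}]'

```text
t: 8.65
tool_pos: [560.8, -50.5, 151.3]
tcp_rot: [0.001, 0.001, 1.0, 0.0]
wrist_force: [0.8, 1.2, -0.0]
finger_gap: 87.2
grasp_force: 0.0
```

Call:
play_rows --targets '[{"travel":[0.022,0.03,0],"rotation":[0,0,0],"grip":1},{"travel":[0.048,0.066,0],"rotation":[0,0,0],"grip":1},{"travel":[0.076,0.105,0],"rotation":[0,0,0],"grip":1},{"travel":[0.104,0.144,0],"rotation":[0,0,0],"grip":1},{"travel":[0.13,0.18,0],"rotation":[0,0,0],"grip":1},{"travel":[0.154,0.212,0],"rotation":[0,0,0],"grip":1},{"travel":[0.168,0.232,0],"rotation":[0,0,0],"grip":1},{"travel":[0.172,0.237,0],"rotation":[0,0,0],"grip":1}]'

```text
t: 9.45
tool_pos: [387.6, 188.0, 150.8]
tcp_rot: [0.0, -0.002, 1.0, 0.001]
wrist_force: [-0.1, 0.4, 0.3]
finger_gap: 87.7
grasp_force: 0.0
```

```bash
python3 - <<'E'
from h import *
print(manip.observe()['tool_pos'])
for cam in("side","top"):
    p,W=cloud(cam)
    cv2.imwrite(f"pics/{cam}3.png",p)
    for n in "cup","cup_tray","tea_lid":
      for r in finder.cut_out(n,cam):
        w=W[r['mask']]; w=w[~np.isnan(w[:,0])]
        zt=np.percentile(w[:,2],95); top=w[w[:,2]>zt-6]
        rc=cv2.minAreaRect(top[:,:2].astype(np.float32))
        print(cam,n,round(r['score'],2),np.round(r['xy']),len(w),"z",np.round(np.percentile(w[:,2],[3,95])),np.round(rc[0]),np.round(rc[1]),round(rc[2],1))
E
```

```text
[387.55555814 188.01273847 150.80488723]
side cup_tray 0.72 [322. 193.] 496 z [-0. 25.] [ 492. -125.] [137.  61.] 83.9
side tea_lid 0.81 [367. 166.] 424 z [11. 22.] [ 309. -109.] [128. 691.] 36.4
side tea_lid 0.41 [423. 129.] 109 z [11. 23.] [ 455. -625.] [ 33. 100.] 31.1
top cup 0.8 [316. 169.] 330 z [ 7. 66.] [ 611. -119.] [63. 62.] 88.6
top cup_tray 0.56 [316. 182.] 1601 z [ 1. 26.] [ 569. -122.] [191. 136.] 2.6
top tea_lid 0.95 [381. 188.] 2462 z [10. 23.] [ 550. -341.] [146. 193.] 82.1
top tea_lid 0.65 [471. 229.] 2616 z [10. 24.] [ 385. -644.] [147. 193.] 58.2
```

View pics/top3.png

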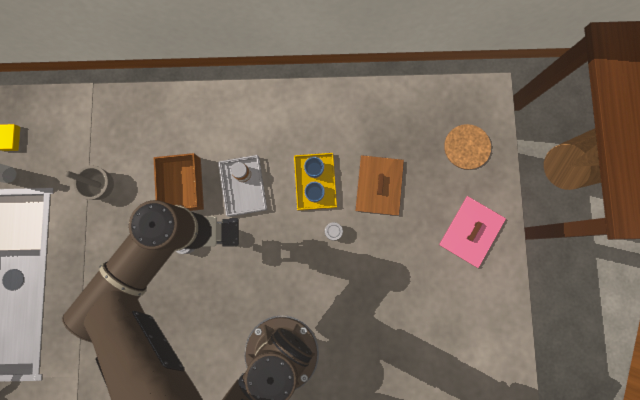

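The cup stands on the +x half of the tray at (314,168), beside the undisturbed old cup at (314,191). It stands where the robot put it, within 2 mm. Next, the jar.

Call:
play_rows --targets '[{"travel":[-0.002,-0.001,0],"rotation":[0,0,0],"grip":1},{"travel":[-0.002,-0.001,0.03],"rotation":[0,0,0],"grip":1},{"travel":[-0.002,-0.001,0.06],"rotation":[0,0,0],"grip":1},{"travel":[-0.002,-0.001,0.085],"rotation":[0,0,0],"grip":1},{"travel":[-0.002,-0.001,0.105],"rotation":[0,0,0],"grip":1},{"travel":[-0.002,-0.001,0.12],"rotation":[0,0,0],"grip":1},{"travel":[-0.002,-0.001,0.125],"rotation":[0,0,0],"grip":1},{"travel":[-0.002,-0.001,0.125],"rotation":[0,0,0],"grip":1}]'

```text
t: 10.65
tool_pos: [390.5, 184.7, 24.5]
tcp_rot: [-0.001, 0.0, 1.0, -0.001]
wrist_force: [-0.1, 0.0, 0.8]
finger_gap: 87.5
grasp_force: 0.0
```

Call:
play_rows --targets '[{"travel":[0,0,0],"rotation":[0,0,0],"grip":0.6},{"travel":[0,0,0],"rotation":[0,0,0],"grip":0.5},{"travel":[0,0,0],"rotation":[0,0,0],"grip":0.4},{"travel":[0,0,0],"rotation":[0,0,0],"grip":0.3},{"travel":[0,0,0],"rotation":[0,0,0],"grip":0.2},{"travel":[0,0,0],"rotation":[0,0,0],"grip":0},{"travel":[0,0,0],"rotation":[0,0,0],"grip":0},{"travel":[0,0,0],"rotation":[0,0,0],"grip":0}]'

```text
t: 11.45
tool_pos: [390.8, 185.6, 25.5]
tcp_rot: [0.0, -0.0, 1.0, 0.0]
wrist_force: [-2.6, 0.9, 6.0]
finger_gap: 57.1
grasp_force: 30.0
```

Call:
play_rows --targets '[{"travel":[0,0,-0.02],"rotation":[0,0,0],"grip":0},{"travel":[0,0,-0.05],"rotation":[0,0,0],"grip":0},{"travel":[0,0,-0.08],"rotation":[0,0,0],"grip":0},{"travel":[-0.025,-0.013,-0.08],"rotation":[0,0,0],"grip":0},{"travel":[-0.06,-0.032,-0.08],"rotation":[0,0,0],"grip":0},{"travel":[-0.095,-0.051,-0.08],"rotation":[0,0,0],"grip":0},{"travel":[-0.118,-0.064,-0.08],"rotation":[0,0,0],"grip":0},{"travel":[-0.124,-0.067,-0.08],"rotation":[0,0,0],"grip":0}]'

```text
t: 12.25
tool_pos: [515.9, 116.7, 104.1]
tcp_rot: [-0.001, 0.001, 1.0, -0.0]
wrist_force: [-0.4, 0.4, -2.8]
finger_gap: 57.4
grasp_force: 30.0
```

Call:
play_rows --targets '[{"travel":[0,0,0],"rotation":[0,0,0],"grip":0},{"travel":[0,0,0.02],"rotation":[0,0,0],"grip":0},{"travel":[0,0,0.04],"rotation":[0,0,0],"grip":0},{"travel":[0,0,0.055],"rotation":[0,0,0],"grip":0},{"travel":[0,0,0.064],"rotation":[0,0,0],"grip":0},{"travel":[0,0,0.069],"rotation":[0,0,0],"grip":0},{"travel":[0,0,0.072],"rotation":[0,0,0],"grip":0},{"travel":[0,0,0.072],"rotation":[0,0,0],"grip":0}]'

```text
t: 13.05
tool_pos: [514.5, 118.5, 33.2]
tcp_rot: [0.0, -0.0, 1.0, 0.0]
wrist_force: [-0.4, -0.7, -2.6]
finger_gap: 57.1
grasp_force: 30.0
```

Call:
play_rows --targets '[{"travel":[0,0,0.0005],"rotation":[0,0,0],"grip":0},{"travel":[0,0,0.001],"rotation":[0,0,0],"grip":0},{"travel":[0,0,0.001],"rotation":[0,0,0],"grip":0},{"travel":[0,0,0.001],"rotation":[0,0,0],"grip":0}]'

```text
t: 13.45
tool_pos: [514.7, 118.3, 32.3]
tcp_rot: [0.0, 0.0, 1.0, 0.0]
wrist_force: [0.1, 1.6, -2.6]
finger_gap: 57.3
grasp_force: 30.0
```

Call:
play_rows --targets '[{"travel":[0,0,0.0005],"rotation":[0,0,0],"grip":0},{"travel":[0,0,0.001],"rotation":[0,0,0],"grip":0},{"travel":[0,0,0.0015],"rotation":[0,0,0],"grip":0},{"travel":[0,0,0.0015],"rotation":[0,0,0],"grip":0}]'

```text
t: 13.85
tool_pos: [514.7, 118.2, 31.5]
tcp_rot: [0.0, -0.0, 1.0, 0.0]
wrist_force: [-4.6, -1.2, 9.1]
finger_gap: 57.5
grasp_force: 30.0
```

Contact. Now I'll release part-way and back off.

Call:
play_rows --targets '[{"travel":[0,0,-0.0005],"rotation":[0,0,0],"grip":0.34},{"travel":[0,0,-0.0005],"rotation":[0,0,0],"grip":0.4},{"travel":[0,0,-0.0005],"rotation":[0,0,0],"grip":0.5},{"travel":[0,0,-0.0005],"rotation":[0,0,0],"grip":0.58},{"travel":[0,0,-0.0005],"rotation":[0,0,0],"grip":0.6},{"travel":[0,0,-0.005],"rotation":[0,0,0],"grip":0.6},{"travel":[0,0,-0.02],"rotation":[0,0,0],"grip":0.6},{"travel":[0,0,-0.05],"rotation":[0,0,0],"grip":0.6}]'

```text
t: 14.65
tool_pos: [513.2, 117.5, 79.5]
tcp_rot: [-0.002, 0.0, 1.0, -0.001]
wrist_force: [0.3, -1.0, 0.1]
finger_gap: 70.3
grasp_force: 0.0
```

Call:
play_rows --targets '[{"travel":[0,0,-0.03],"rotation":[0,0,0],"grip":0.6},{"travel":[0.02,0.025,-0.05],"rotation":[0,0,0],"grip":1},{"travel":[0.045,0.057,-0.05],"rotation":[0,0,0],"grip":1},{"travel":[0.072,0.09,-0.05],"rotation":[0,0,0],"grip":1},{"travel":[0.099,0.124,-0.05],"rotation":[0,0,0],"grip":1},{"travel":[0.126,0.158,-0.05],"rotation":[0,0,0],"grip":1},{"travel":[0.148,0.186,-0.05],"rotation":[0,0,0],"grip":1},{"travel":[0.156,0.196,-0.05],"rotation":[0,0,0],"grip":1}]'

```text
t: 15.45
tool_pos: [357.1, 316.5, 131.2]
tcp_rot: [0.0, -0.001, 1.0, 0.001]
wrist_force: [0.5, 0.2, -0.7]
finger_gap: 87.1
grasp_force: 0.0
```

```bash
python3 - <<'E'
from h import *
print(manip.observe()['tool_pos'])
for cam in("side","top"):
    p,W=cloud(cam)
    cv2.imwrite(f"pics/{cam}4.png",p)
    for n in "jar","jar_caddy","tin_a":
      for r in finder.cut_out(n,cam):
        w=W[r['mask']]; w=w[~np.isnan(w[:,0])]
        zt=np.percentile(w[:,2],95); top=w[w[:,2]>zt-6]
        rc=cv2.minAreaRect(top[:,:2].astype(np.float32))
        print(cam,n,round(r['score'],2),np.round(r['xy']),len(w),"z",np.round(np.percentile(w[:,2],[3,95])),np.round(rc[0]),np.round(rc[1]),round(rc[2],1))
E
```

```text
[357.07958671 316.4632385  131.19224703]
side tin_a 0.64 [352. 192.] 332 z [ 4. 56.] [ 390. -182.] [54. 61.] 46.4
side tin_a 0.6 [238. 292.] 356 z [ 2. 56.] [237. 354.] [ 53. 265.] 72.9
top jar 0.86 [244. 197.] 297 z [22. 85.] [515. 118.] [50. 49.] 55.8
top jar_caddy 0.68 [239. 184.] 1536 z [ 1. 34.] [559. 126.] [190. 135.] 8.5
top tin_a 0.66 [334. 230.] 241 z [46. 56.] [ 394. -180.] [56. 53.] 61.4
```

View pics/top4.png

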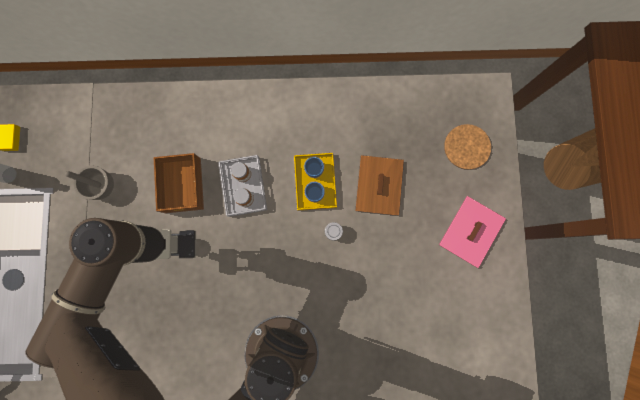

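The new jar stands at (243,197) beside the old one at (239,171). Now I'll take the left tin.

Call:
play_rows --targets '[{"travel":[0,0.001,0],"rotation":[0,0,0],"grip":1},{"travel":[0,0.001,0.02],"rotation":[0,0,0],"grip":1},{"travel":[0,0.001,0.05],"rotation":[0,0,0],"grip":1},{"travel":[0,0.001,0.075],"rotation":[0,0,0],"grip":1},{"travel":[0,0.001,0.095],"rotation":[0,0,0],"grip":1},{"travel":[0,0.001,0.107],"rotation":[0,0,0],"grip":1},{"travel":[0,0.001,0.1115],"rotation":[0,0,0],"grip":1},{"travel":[0,0.001,0.1115],"rotation":[0,0,0],"grip":1}]'

```text
t: 16.65
tool_pos: [358.7, 314.8, 18.7]
tcp_rot: [-0.0, 0.0, 1.0, -0.001]
wrist_force: [0.8, -1.0, 1.3]
finger_gap: 87.5
grasp_force: 0.0
```

Call:
play_rows --targets '[{"travel":[0,0,0],"rotation":[0,0,0],"grip":0.6},{"travel":[0,0,0],"rotation":[0,0,0],"grip":0.5},{"travel":[0,0,0],"rotation":[0,0,0],"grip":0.4},{"travel":[0,0,0],"rotation":[0,0,0],"grip":0.3},{"travel":[0,0,0],"rotation":[0,0,0],"grip":0.2},{"travel":[0,0,0],"rotation":[0,0,0],"grip":0},{"travel":[0,0,0],"rotation":[0,0,0],"grip":0},{"travel":[0,0,0],"rotation":[0,0,0],"grip":0}]'

```text
t: 17.45
tool_pos: [358.7, 315.6, 19.5]
tcp_rot: [0.0, -0.0, 1.0, 0.0]
wrist_force: [-1.6, -0.3, 5.6]
finger_gap: 57.4
grasp_force: 30.0
```

Call:
play_rows --targets '[{"travel":[0,0,-0.025],"rotation":[0,0,0],"grip":0},{"travel":[0,0,-0.065],"rotation":[0,0,0],"grip":0},{"travel":[0,0,-0.105],"rotation":[0,0,0],"grip":0},{"travel":[-0.03,0.003,-0.11],"rotation":[0,0,0],"grip":0},{"travel":[-0.07,0.007,-0.11],"rotation":[0,0,0],"grip":0},{"travel":[-0.11,0.011,-0.11],"rotation":[0,0,0],"grip":0},{"travel":[-0.15,0.015,-0.11],"rotation":[0,0,0],"grip":0},{"travel":[-0.19,0.019,-0.11],"rotation":[0,0,0],"grip":0}]'

```text
t: 18.25
tool_pos: [549.9, 334.0, 128.5]
tcp_rot: [-0.0, -0.0, 1.0, -0.0]
wrist_force: [0.3, 1.2, -1.0]
finger_gap: 57.6
grasp_force: 30.0
```

Call:
play_rows --targets '[{"travel":[-0.03,0.003,0],"rotation":[0,0,-4],"grip":0},{"travel":[-0.05,0.005,0],"rotation":[0,0,-4.6],"grip":0},{"travel":[-0.059,0.006,0],"rotation":[0,0,-4.6],"grip":0},{"travel":[-0.059,0.006,0],"rotation":[0,0,-4.6],"grip":0},{"travel":[-0.059,0.006,0.03],"rotation":[0,0,-4.6],"grip":0},{"travel":[-0.059,0.006,0.06],"rotation":[0,0,-4.6],"grip":0},{"travel":[-0.059,0.006,0.085],"rotation":[0,0,-4.6],"grip":0},{"travel":[-0.059,0.006,0.09],"rotation":[0,0,-4.6],"grip":0}]'

```text
t: 19.05
tool_pos: [604.5, 338.9, 36.0]
tcp_rot: [-0.002, -0.04, 0.999, -0.002]
wrist_force: [0.5, -0.3, -0.0]
finger_gap: 57.7
grasp_force: 30.0
```

Call:
play_rows --targets '[{"travel":[0,0,0.004],"rotation":[0,0,0],"grip":0},{"travel":[0,0,0.008],"rotation":[0,0,0],"grip":0},{"travel":[0,0,0.011],"rotation":[0,0,0],"grip":0},{"travel":[0,0,0.012],"rotation":[0,0,0],"grip":0},{"travel":[0,0,0.013],"rotation":[0,0,0],"grip":0},{"travel":[0,0,0.0135],"rotation":[0,0,0],"grip":0},{"travel":[0,0,0.014],"rotation":[0,0,0],"grip":0},{"travel":[0,0,0.014],"rotation":[0,0,0],"grip":0}]'

```text
t: 19.85
tool_pos: [607.7, 340.3, 25.6]
tcp_rot: [0.0, -0.04, 0.999, 0.0]
wrist_force: [-0.8, -0.7, 2.7]
finger_gap: 57.5
grasp_force: 30.0
```

Touching the floor. Release, narrow opening, and lift out.

Call:
play_rows --targets '[{"travel":[0,0,0],"rotation":[0,0,0],"grip":0.4},{"travel":[0,0,0],"rotation":[0,0,0],"grip":0.5},{"travel":[0,0,0],"rotation":[0,0,0],"grip":0.55},{"travel":[0,0,0],"rotation":[0,0,0],"grip":0.55},{"travel":[0,0,-0.01],"rotation":[0,0,0],"grip":0.55},{"travel":[0,0,-0.04],"rotation":[0,0,0],"grip":0.55},{"travel":[0,0,-0.08],"rotation":[0,0,0],"grip":0.55},{"travel":[0,0,-0.105],"rotation":[0,0,4.6],"grip":0.6}]'

```text
t: 20.65
tool_pos: [608.6, 340.8, 133.9]
tcp_rot: [0.001, -0.0, 1.0, 0.001]
wrist_force: [0.3, 0.5, 1.5]
finger_gap: 69.2
grasp_force: 0.0
```

Call:
play_rows --targets '[{"travel":[0.008,-0.02,0],"rotation":[0,0,0],"grip":1},{"travel":[0.024,-0.058,0],"rotation":[0,0,0],"grip":1},{"travel":[0.04,-0.098,0],"rotation":[0,0,0],"grip":1},{"travel":[0.056,-0.138,0],"rotation":[0,0,0],"grip":1},{"travel":[0.073,-0.178,0],"rotation":[0,0,0],"grip":1},{"travel":[0.089,-0.218,0],"rotation":[0,0,0],"grip":1},{"travel":[0.105,-0.258,0],"rotation":[0,0,0],"grip":1},{"travel":[0.122,-0.298,0],"rotation":[0,0,0],"grip":1}]'

```text
t: 21.45
tool_pos: [485.0, 40.9, 131.0]
tcp_rot: [0.001, -0.0, 1.0, 0.0]
wrist_force: [0.3, -0.2, 0.3]
finger_gap: 87.4
grasp_force: 0.0
```

Call:
play_rows --targets '[{"travel":[0.016,-0.04,0],"rotation":[0,0,0],"grip":1},{"travel":[0.033,-0.08,0],"rotation":[0,0,0],"grip":1},{"travel":[0.049,-0.12,0],"rotation":[0,0,0],"grip":1},{"travel":[0.065,-0.16,0],"rotation":[0,0,0],"grip":1},{"travel":[0.08,-0.195,0],"rotation":[0,0,0],"grip":1},{"travel":[0.089,-0.217,0],"rotation":[0,0,0],"grip":1},{"travel":[0.091,-0.2225,0],"rotation":[0,0,0],"grip":1},{"travel":[0.091,-0.2225,0],"rotation":[0,0,0],"grip":1}]'

```text
t: 22.25
tool_pos: [394.6, -180.9, 130.7]
tcp_rot: [0.001, 0.001, 1.0, -0.0]
wrist_force: [0.5, -0.6, 0.9]
finger_gap: 87.5
grasp_force: 0.0
```

Call:
play_rows --targets '[{"travel":[0,0,0.03],"rotation":[0,0,0],"grip":1},{"travel":[0,0,0.06],"rotation":[0,0,0],"grip":1},{"travel":[0,0,0.085],"rotation":[0,0,0],"grip":1},{"travel":[0,0,0.1],"rotation":[0,0,0],"grip":1},{"travel":[0,0,0.108],"rotation":[0,0,0],"grip":1},{"travel":[0,0,0.111],"rotation":[0,0,0],"grip":1},{"travel":[0,0,0.111],"rotation":[0,0,0],"grip":1},{"travel":[0,0,0.111],"rotation":[0,0,0],"grip":0.8}]'

```text
t: 23.05
tool_pos: [395.4, -180.1, 19.8]
tcp_rot: [0.001, -0.0, 1.0, -0.0]
wrist_force: [-0.5, 0.1, -0.3]
finger_gap: 83.7
grasp_force: 0.0
```

Call:
play_rows --targets '[{"travel":[0,0,0],"rotation":[0,0,0],"grip":0.6},{"travel":[0,0,0],"rotation":[0,0,0],"grip":0.5},{"travel":[0,0,0],"rotation":[0,0,0],"grip":0.4},{"travel":[0,0,0],"rotation":[0,0,0],"grip":0.3},{"travel":[0,0,0],"rotation":[0,0,0],"grip":0.2},{"travel":[0,0,0],"rotation":[0,0,0],"grip":0},{"travel":[0,0,0],"rotation":[0,0,0],"grip":0},{"travel":[0,0,0],"rotation":[0,0,0],"grip":0}]'

```text
t: 23.85
tool_pos: [394.7, -180.3, 19.2]
tcp_rot: [0.0, -0.0, 1.0, -0.0]
wrist_force: [-1.8, -0.4, 5.8]
finger_gap: 57.8
grasp_force: 30.0
```

Call:
play_rows --targets '[{"travel":[0,0,-0.025],"rotation":[0,0,0],"grip":0},{"travel":[0,0,-0.07],"rotation":[0,0,0],"grip":0},{"travel":[-0.005,0.02,-0.11],"rotation":[0,0,0],"grip":0},{"travel":[-0.014,0.055,-0.12],"rotation":[0,0,0],"grip":0},{"travel":[-0.024,0.095,-0.12],"rotation":[0,0,0],"grip":0},{"travel":[-0.035,0.135,-0.12],"rotation":[0,0,0],"grip":0},{"travel":[-0.045,0.175,-0.12],"rotation":[0,0,0],"grip":0},{"travel":[-0.055,0.214,-0.12],"rotation":[0,0,0],"grip":0}]'

```text
t: 24.65
tool_pos: [449.4, 35.4, 138.9]
tcp_rot: [-0.0, -0.0, 1.0, 0.0]
wrist_force: [0.3, 0.2, -1.0]
finger_gap: 57.7
grasp_force: 30.0
```

Call:
play_rows --targets '[{"travel":[-0.01,0.04,0],"rotation":[0,0,0],"grip":0},{"travel":[-0.02,0.08,0],"rotation":[0,0,0],"grip":0},{"travel":[-0.031,0.12,0],"rotation":[0,0,0],"grip":0},{"travel":[-0.042,0.16,0],"rotation":[0,0,0],"grip":0},{"travel":[-0.052,0.2,0],"rotation":[0,0,-2],"grip":0},{"travel":[-0.063,0.24,0],"rotation":[0,0,-4.6],"grip":0},{"travel":[-0.073,0.28,0],"rotation":[0,0,-4.6],"grip":0},{"travel":[-0.078,0.3,0],"rotation":[0,0,-4.6],"grip":0}]'

```text
t: 25.45
tool_pos: [527.9, 336.6, 138.0]
tcp_rot: [-0.0, -0.041, 0.999, -0.0]
wrist_force: [0.0, 0.2, -0.6]
finger_gap: 57.4
grasp_force: 30.0
```

Call:
play_rows --targets '[{"travel":[0,0,0],"rotation":[0,0,0],"grip":0},{"travel":[0,0,0],"rotation":[0,0,0],"grip":0},{"travel":[0,0,0.03],"rotation":[0,0,0],"grip":0},{"travel":[0,0,0.06],"rotation":[0,0,0],"grip":0},{"travel":[0,0,0.085],"rotation":[0,0,0],"grip":0},{"travel":[0,0,0.1],"rotation":[0,0,0],"grip":0},{"travel":[0,0,0.107],"rotation":[0,0,0],"grip":0},{"travel":[0,0,0.11],"rotation":[0,0,0],"grip":0}]'

```text
t: 26.25
tool_pos: [527.3, 332.8, 28.6]
tcp_rot: [-0.0, -0.04, 0.999, -0.0]
wrist_force: [-0.9, -0.3, -1.0]
finger_gap: 57.5
grasp_force: 30.0
```

Call:
play_rows --targets '[{"travel":[0,0,0.001],"rotation":[0,0,0],"grip":0},{"travel":[0,0,0.002],"rotation":[0,0,0],"grip":0},{"travel":[0,0,0.003],"rotation":[0,0,0],"grip":0},{"travel":[0,0,0.0035],"rotation":[0,0,0],"grip":0},{"travel":[0,0,0.004],"rotation":[0,0,0],"grip":0},{"travel":[0,0,0.004],"rotation":[0,0,0],"grip":0}]'

```text
t: 26.85
tool_pos: [527.7, 333.9, 25.3]
tcp_rot: [0.0, -0.04, 0.999, 0.0]
wrist_force: [-0.0, 0.6, 0.5]
finger_gap: 57.5
grasp_force: 30.0
```

Call:
play_rows --targets '[{"travel":[0,0,0.0005],"rotation":[0,0,0],"grip":0},{"travel":[0,0,0.0005],"rotation":[0,0,0],"grip":0.4},{"travel":[0,0,0.0005],"rotation":[0,0,0],"grip":0.5},{"travel":[0,0,0.0005],"rotation":[0,0,0],"grip":0.55},{"travel":[0,0,-0.01],"rotation":[0,0,0],"grip":0.55},{"travel":[0,0,-0.04],"rotation":[0,0,0],"grip":0.55},{"travel":[0,0,-0.08],"rotation":[0,0,0],"grip":0.55},{"travel":[0,0,-0.105],"rotation":[0,0,4.6],"grip":0.6}]'

```text
t: 27.65
tool_pos: [528.4, 334.3, 133.7]
tcp_rot: [0.001, -0.0, 1.0, 0.001]
wrist_force: [0.3, 0.6, -1.3]
finger_gap: 69.6
grasp_force: 0.0
```

Call:
play_rows --targets '[{"travel":[0,-0.02,0],"rotation":[0,0,0],"grip":0},{"travel":[0,-0.06,0],"rotation":[0,0,0],"grip":0},{"travel":[0,-0.1,0],"rotation":[0,0,0],"grip":0},{"travel":[0,-0.14,0],"rotation":[0,0,0],"grip":0},{"travel":[0,-0.18,0],"rotation":[0,0,0],"grip":0},{"travel":[0,-0.22,0],"rotation":[0,0,0],"grip":0},{"travel":[0,-0.26,0],"rotation":[0,0,0],"grip":0},{"travel":[0,-0.3,0],"rotation":[0,0,0],"grip":0}]'

```text
t: 28.45
tool_pos: [526.9, 31.7, 130.2]
tcp_rot: [-0.0, -0.0, 1.0, 0.0]
wrist_force: [0.5, -0.5, -0.1]
finger_gap: 43.8
grasp_force: 0.0
```

Call:
play_rows --targets '[{"travel":[-0.003,-0.04,0],"rotation":[0,0,1],"grip":0},{"travel":[-0.006,-0.08,0],"rotation":[0,0,3],"grip":0},{"travel":[-0.009,-0.12,0],"rotation":[0,0,5],"grip":0},{"travel":[-0.012,-0.16,0],"rotation":[0,0,7.5],"grip":0},{"travel":[-0.015,-0.2,0],"rotation":[0,0,7.5],"grip":0},{"travel":[-0.018,-0.24,0],"rotation":[0,0,7.5],"grip":0},{"travel":[-0.021,-0.28,0],"rotation":[0,0,7.5],"grip":0},{"travel":[-0.022,-0.32,0],"rotation":[0,0,7.5],"grip":0}]'

```text
t: 29.25
tool_pos: [549.0, -288.2, 130.1]
tcp_rot: [-0.0, 0.065, 0.998, 0.0]
wrist_force: [0.5, 0.1, -0.6]
finger_gap: 44.1
grasp_force: 0.0
```

```bash
python3 - <<'E'
from h import *
print(manip.observe()['tool_pos'])
for cam in("side","top"):
    p,W=cloud(cam)
    cv2.imwrite(f"pics/{cam}5.png",p)
    for n in "tea_box","tin_a","tea_lid":
      for r in finder.cut_out(n,cam):
        w=W[r['mask']]; w=w[~np.isnan(w[:,0])]
        zt=np.percentile(w[:,2],95); top=w[w[:,2]>zt-6]
        rc=cv2.minAreaRect(top[:,:2].astype(np.float32))
        print(cam,n,round(r['score'],2),np.round(r['xy']),len(w),"z",np.round(np.percentile(w[:,2],[3,95])),np.round(rc[0],1),np.round(rc[1]),round(rc[2],1))
E
```

```text
[ 549.01281499 -288.16686352  130.07194235]
side tea_box 0.55 [194. 255.] 2369 z [ 2. 73.] [564.5 335.5] [186. 137.] 4.5
side tin_a 0.79 [187. 242.] 390 z [13. 62.] [594.2 334.6] [82. 58.] 17.4
side tin_a 0.61 [199. 255.] 318 z [26. 62.] [524.2 332.2] [56. 57.] 69.3
side tea_lid 0.94 [439. 138.] 1301 z [11. 34.] [ 379.5 -646.7] [16. 74.] 57.4
top tea_box 0.89 [174. 182.] 2023 z [ 1. 73.] [568.6 338.4] [183. 139.] 4.5
top tin_a 0.69 [179. 171.] 308 z [20. 63.] [610.4 341.9] [56. 56.] 53.7
top tin_a 0.61 [181. 195.] 321 z [14. 63.] [528.3 333.5] [53. 55.] 52.6
top tea_lid 0.92 [379. 201.] 1090 z [11. 22.] [ 498.9 -334. ] [147.  90.] 82.0
```

View pics/top5.png

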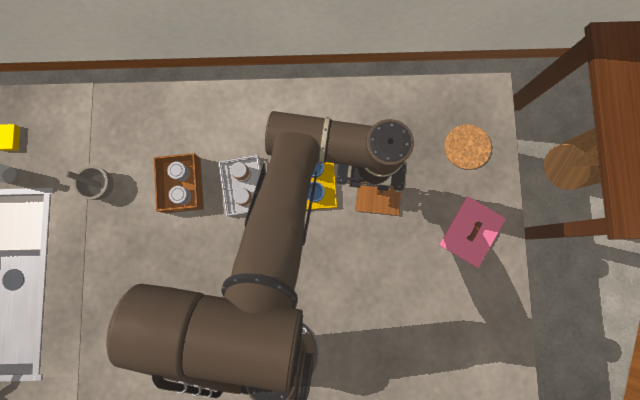

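Both tins stand in the chest, at (178,171) and (179,195). With the cameras held against the known tin positions, the chest centre is (567.5, 337.5), yaw 4.5°. The lid is at (549.3, -342.7), yaw -7.5°.

Call:
play_rows --targets '[{"travel":[-0.005,-0.035,0],"rotation":[0,0,0],"grip":0},{"travel":[-0.007,-0.056,0],"rotation":[0,0,0],"grip":0},{"travel":[-0.007,-0.056,0.01],"rotation":[0,0,0],"grip":0},{"travel":[-0.007,-0.056,0.04],"rotation":[0,0,0],"grip":0},{"travel":[-0.007,-0.056,0.07],"rotation":[0,0,0],"grip":0},{"travel":[-0.007,-0.056,0.095],"rotation":[0,0,0],"grip":0},{"travel":[-0.007,-0.056,0.105],"rotation":[0,0,0],"grip":0},{"travel":[-0.007,-0.056,0.109],"rotation":[0,0,0],"grip":0}]'

```text
t: 30.45
tool_pos: [548.8, -341.6, 20.0]
tcp_rot: [-0.001, 0.065, 0.998, 0.0]
wrist_force: [-0.2, 0.4, 0.8]
finger_gap: 43.8
grasp_force: 0.0
```

Call:
play_rows --targets '[{"travel":[0,0,0],"rotation":[0,0,0],"grip":0},{"travel":[0,0,0],"rotation":[0,0,0],"grip":-0.2},{"travel":[0,0,0],"rotation":[0,0,0],"grip":-0.4},{"travel":[0,0,0],"rotation":[0,0,0],"grip":-0.5},{"travel":[0,0,0],"rotation":[0,0,0],"grip":-0.6},{"travel":[0,0,0],"rotation":[0,0,0],"grip":-0.8},{"travel":[0,0,0],"rotation":[0,0,0],"grip":-1},{"travel":[0,0,0],"rotation":[0,0,0],"grip":-1}]'

```text
t: 31.25
tool_pos: [549.3, -342.8, 21.4]
tcp_rot: [0.0, 0.065, 0.998, -0.0]
wrist_force: [-0.9, 0.7, 3.8]
finger_gap: 16.1
grasp_force: 30.0
```

Call:
play_rows --targets '[{"travel":[0,0,-0.005],"rotation":[0,0,0],"grip":-1},{"travel":[0,0,-0.02],"rotation":[0,0,0],"grip":-1},{"travel":[0,0,-0.045],"rotation":[0,0,0],"grip":-1},{"travel":[0,0,-0.075],"rotation":[0,0,-1.5],"grip":-1},{"travel":[0,0,-0.1],"rotation":[0,0,-3.5],"grip":-1},{"travel":[0,0,-0.12],"rotation":[0,0,-5.5],"grip":-1},{"travel":[0,0,-0.13],"rotation":[0,0,-7],"grip":-1},{"travel":[0,0,-0.13],"rotation":[0,0,-7.5],"grip":-1}]'

```text
t: 32.05
tool_pos: [550.0, -343.0, 153.1]
tcp_rot: [0.001, -0.0, 1.0, -0.0]
wrist_force: [0.0, 0.4, -2.7]
finger_gap: 15.8
grasp_force: 30.0
```

Call:
play_rows --targets '[{"travel":[0,0.015,0],"rotation":[0,0,0],"grip":-1},{"travel":[0,0.04,0],"rotation":[0,0,0],"grip":-1},{"travel":[0,0.07,0],"rotation":[0,0,0],"grip":-1},{"travel":[0,0.1,0],"rotation":[0,0,0],"grip":-1},{"travel":[0,0.13,0],"rotation":[0,0,0],"grip":-1},{"travel":[0,0.16,0],"rotation":[0,0,0],"grip":-1},{"travel":[0,0.19,0],"rotation":[0,0,0],"grip":-1},{"travel":[0,0.22,0],"rotation":[0,0,0],"grip":-1}]'

```text
t: 32.85
tool_pos: [547.9, -120.9, 149.6]
tcp_rot: [-0.001, 0.0, 1.0, 0.0]
wrist_force: [1.2, -0.7, -2.6]
finger_gap: 15.8
grasp_force: 30.0
```

Call:
play_rows --targets '[{"travel":[0,0.03,0],"rotation":[0,0,0],"grip":-1},{"travel":[0,0.06,0],"rotation":[0,0,0],"grip":-1},{"travel":[-0.004,0.09,0],"rotation":[0,0,0],"grip":-1},{"travel":[-0.008,0.12,0],"rotation":[0,0,0],"grip":-1},{"travel":[-0.012,0.15,0],"rotation":[0,0,0],"grip":-1},{"travel":[-0.015,0.18,0],"rotation":[0,0,0],"grip":-1},{"travel":[-0.018,0.21,0],"rotation":[0,0,0],"grip":-1},{"travel":[-0.018,0.24,0],"rotation":[0,0,0],"grip":-1}]'

```text
t: 33.65
tool_pos: [566.1, 118.7, 149.5]
tcp_rot: [-0.001, 0.0, 1.0, -0.0]
wrist_force: [0.8, -0.2, -2.5]
finger_gap: 15.8
grasp_force: 30.0
```

Call:
play_rows --targets '[{"travel":[0,0.03,0],"rotation":[0,0,0],"grip":-1},{"travel":[0,0.06,0],"rotation":[0,0,0],"grip":-1},{"travel":[0,0.09,0],"rotation":[0,0,-1],"grip":-1},{"travel":[0,0.12,0],"rotation":[0,0,-2],"grip":-1},{"travel":[0,0.15,0],"rotation":[0,0,-3],"grip":-1},{"travel":[0,0.18,0],"rotation":[0,0,-4],"grip":-1},{"travel":[0,0.205,0],"rotation":[0,0,-4.5],"grip":-1},{"travel":[0,0.22,0],"rotation":[0,0,-4.5],"grip":-1}]'

```text
t: 34.45
tool_pos: [566.3, 339.2, 149.8]
tcp_rot: [-0.001, -0.04, 0.999, -0.001]
wrist_force: [0.2, 0.3, -3.1]
finger_gap: 15.9
grasp_force: 30.0
```

```bash
python3 - <<'E'
from h import *
s=manip.observe();print(s['tool_pos'],s['wrist_force'],s['torque'],s['finger_gap'])
for cam in("side","top"):
    p,W=cloud(cam)
    cv2.imwrite(f"pics/{cam}6.png",p)
    for r in finder.cut_out("tea_lid",cam):
        w=W[r['mask']]; w=w[~np.isnan(w[:,0])]
        print(cam,round(r['score'],2),np.round(r['xy']),len(w),"z",np.round(np.percentile(w[:,2],[3,50,95])))
        k=w[(w[:,2]>120)&(w[:,2]<165)]
        if len(k)>50:
            c,*_=np.linalg.lstsq(np.c_[k[:,:2]-k[:,:2].mean(0),np.ones(len(k))],k[:,2],rcond=None)
            print("plane",c,k.min(0),k.max(0),cv2.minAreaRect(k[:,:2].astype(np.float32)))
E
```

```text
[566.27007539 339.15094189 149.76036231] [ 0.19827324  0.29762042 -3.14171268] [ 0.01538015 -0.03650433 -0.00272786] 15.860064952386441
side 0.91 [442. 139.] 1333 z [11. 18. 34.]
side 0.66 [192. 236.] 1740 z [141. 146. 151.]
plane [ 4.26365861e-04 -3.96540691e-03  1.45381683e+02] [461.7628626  257.64956346 134.59521259] [657.49002328 412.03143934 162.42581999] ((562.3067626953125, 336.9627685546875), (195.16506958007812, 147.6273651123047), 4.425729274749756)
side 0.63 [205. 264.] 1295 z [ 2. 37. 73.]
top 0.82 [471. 228.] 2614 z [11. 16. 24.]
top 0.57 [172. 193.] 1440 z [141. 145. 149.]
plane [-1.94900155e-03  6.19971542e-04  1.45279221e+02] [469.9747386  258.8805417  136.17051081] [666.23492065 410.59163142 159.4118423 ] ((567.937255859375, 339.371337890625), (193.60792541503906, 149.416259765625), 4.38785457611084)
```

View pics/side6.png

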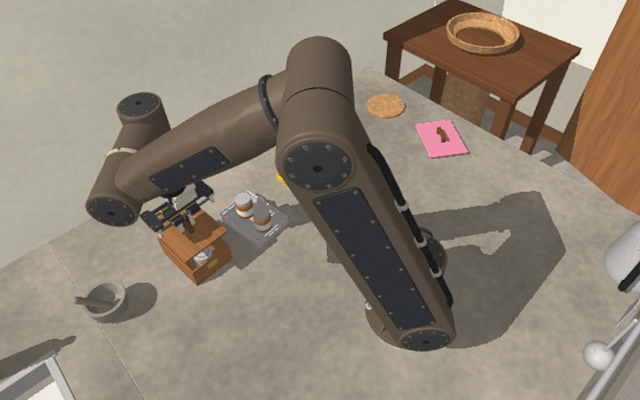

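The lid hangs level over the chest at (195,236), yaw 4.4°, and lies within about 2 mm of the chest outline. Lowering it now.

Call:
play_rows --targets '[{"travel":[-0.001,0,0],"rotation":[0,0,0],"grip":-1},{"travel":[-0.001,0,0],"rotation":[0,0,0],"grip":-1},{"travel":[-0.001,0,0.02],"rotation":[0,0,0],"grip":-1},{"travel":[-0.001,0,0.035],"rotation":[0,0,0],"grip":-1},{"travel":[-0.001,0,0.045],"rotation":[0,0,0],"grip":-1},{"travel":[-0.001,0,0.052],"rotation":[0,0,0],"grip":-1},{"travel":[-0.001,0,0.055],"rotation":[0,0,0],"grip":-1},{"travel":[-0.001,0,0.055],"rotation":[0,0,0],"grip":-1}]'

```text
t: 35.45
tool_pos: [568.2, 337.3, 95.7]
tcp_rot: [-0.0, -0.039, 0.999, -0.0]
wrist_force: [0.3, 0.3, -1.8]
finger_gap: 15.3
grasp_force: 30.0
```

Call:
play_rows --targets '[{"travel":[0,0,0.002],"rotation":[0,0,0],"grip":-1},{"travel":[0,0,0.004],"rotation":[0,0,0],"grip":-1},{"travel":[0,0,0.006],"rotation":[0,0,0],"grip":-1},{"travel":[0,0,0.008],"rotation":[0,0,0],"grip":-1},{"travel":[0,0,0.009],"rotation":[0,0,0],"grip":-1},{"travel":[0,0,0.01],"rotation":[0,0,0],"grip":-1},{"travel":[0,0,0.01],"rotation":[0,0,0],"grip":-1}]'

```text
t: 36.15
tool_pos: [568.1, 337.3, 85.9]
tcp_rot: [-0.0, -0.039, 0.999, -0.0]
wrist_force: [-0.0, -0.7, -3.3]
finger_gap: 15.6
grasp_force: 30.0
```

Call:
play_rows --targets '[{"travel":[0,0,0.0005],"rotation":[0,0,0],"grip":-1},{"travel":[0,0,0.001],"rotation":[0,0,0],"grip":-1},{"travel":[0,0,0.0015],"rotation":[0,0,0],"grip":-1},{"travel":[0,0,0.0015],"rotation":[0,0,0],"grip":-1}]'

```text
t: 36.55
tool_pos: [568.3, 337.4, 85.4]
tcp_rot: [0.0, -0.039, 0.999, 0.0]
wrist_force: [-2.2, -0.5, 5.4]
finger_gap: 15.6
grasp_force: 30.0
```

The lid is seated at closed height (85.4 against the 85.4 expected). Release and retreat.

Call:
play_rows --targets '[{"travel":[0,0,0],"rotation":[0,0,0],"grip":-0.6},{"travel":[0,0,0],"rotation":[0,0,0],"grip":-0.4},{"travel":[0,0,0],"rotation":[0,0,0],"grip":-0.1},{"travel":[0,0,0],"rotation":[0,0,0],"grip":0},{"travel":[0,0,-0.01],"rotation":[0,0,0],"grip":0},{"travel":[0,0,-0.04],"rotation":[0,0,0],"grip":0},{"travel":[0,0,-0.08],"rotation":[0,0,0],"grip":0},{"travel":[0,0,-0.1],"rotation":[0,0,0],"grip":0}]'

```text
t: 37.35
tool_pos: [569.5, 338.1, 189.1]
tcp_rot: [0.002, -0.04, 0.999, 0.001]
wrist_force: [-0.5, 0.7, 0.7]
finger_gap: 43.9
grasp_force: 0.0
```

Call:
play_rows --targets '[{"travel":[0.02,-0.03,0],"rotation":[0,0,0],"grip":0},{"travel":[0.04,-0.07,0],"rotation":[0,0,0],"grip":0},{"travel":[0.06,-0.11,0],"rotation":[0,0,0],"grip":0},{"travel":[0.08,-0.15,0],"rotation":[0,0,0],"grip":0},{"travel":[0.1,-0.19,0],"rotation":[0,0,0],"grip":0},{"travel":[0.12,-0.23,0],"rotation":[0,0,0],"grip":0},{"travel":[0.13,-0.27,0],"rotation":[0,0,0],"grip":0},{"travel":[0.13,-0.3,0],"rotation":[0,0,0],"grip":0}]'

```text
t: 38.15
tool_pos: [460.9, 26.2, 185.8]
tcp_rot: [0.001, -0.039, 0.999, 0.0]
wrist_force: [1.5, 0.5, 0.4]
finger_gap: 43.9
grasp_force: 0.0
```

```bash
python3 - <<'E'
from h import *
s=manip.observe();print(s['tool_pos'],s['wrist_force'])
ims=[]
for cam in("side","top"):
    p,W=cloud(cam)
    ims.append(p[80:320,80:480])
    for r in finder.cut_out("tea_lid",cam):
        w=W[r['mask']]; w=w[~np.isnan(w[:,0])]
        k=w[(w[:,2]>74)&(w[:,2]<90)&(w[:,1]>200)]
        if len(k)>50:
            c,*_=np.linalg.lstsq(np.c_[k[:,:2]-k[:,:2].mean(0),np.ones(len(k))],k[:,2],rcond=None)
            print(cam,"plane",c,cv2.minAreaRect(k[:,:2].astype(np.float32)))
cv2.imwrite("pics/end.png",np.vstack(ims))
E
```

```text
[460.86459381  26.19519438 185.82133347] [1.50275159 0.49141348 0.44603631]
side plane [-1.38148179e-03 -5.81941775e-04  8.09513065e+01] ((567.4472045898438, 334.897705078125), (198.37586975097656, 149.189453125), 4.749517917633057)
top plane [-1.01383582e-03 -4.47400923e-04  8.08483112e+01] ((582.5531616210938, 339.2096862792969), (167.98609924316406, 150.46316528320312), 4.184067726135254)
```

View pics/end.png

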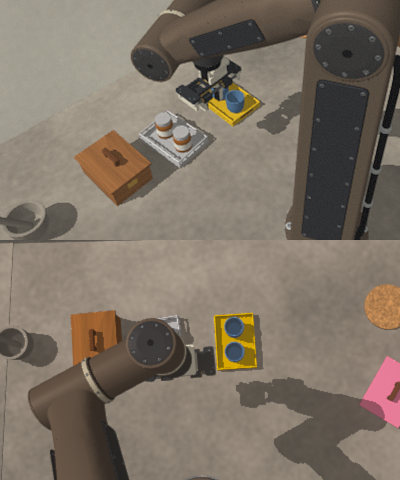

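The lid is flat (slope about 0.1%) with its plate top at 81 mm, which is closed height. Both jars (side crop, near (172,132)), both cups (top crop, (233,338)) and the closed chest are in order, and the gripper touches nothing.

```bash
python3 -c "
from bench import manip
print(manip.finish_job())"
```

```text
the job is handed in; nothing more can be done
None
```

The job is handed in after about 38 s of robot time: the cup is on the tray, the jar in the caddy and both tins in the chest, all upright, with the lid closed flat and the old cup and jar left standing.

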